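# Set the sprung tweezers to the gap for the next stub and hold it

### The arm

A 6-joint arm with a two-finger parallel gripper is mounted at the origin on the work surface; the furniture and walls round the work are solid. World frame = base frame: x ahead of the robot, y to its left, z up, the work surface at z = 0. Lengths are in m, angles in rad, forces in N, time in s.
With the tool pointing down it reaches from about 0.35 to 0.975 m from the base axis. Payload 17.4 kg.
Tool frame: the origin (TCP) lies at the very end of the fingers, on their centre line; the grasp point (between the pads) lies hold_point_z behind it (hold_point_z is the distance from the TCP to the grasp point, in m); z points along the fingers, y is the direction in which the jaws open and shut (so a half turn about z gives the same grasp; the last joint's range is limited). The gripper opens to 85 mm and grips with 20 to 120 N. Pads are 22 mm wide; open, the fingers measure 114 mm over their backs; the gripper's body (76 mm by 85 mm) begins 54 mm behind the grasp point. The pads swing forward as they close: fully open they stand 13 mm farther back than shut.
Start: joints at [-1.14, 0.116, 1.442, -0, 1.584, -0.038], TCP at [0.305, -0.602, 0.231] pointing down, gripper open.
Joint ranges: [-2.83, 2.83], [-0.83, 2.19], [0.07, 2.5], [-1.14, 4.28], [0.01, 3], [-2.97, 2.97]. Speed limits (rad/s): [1.89, 1.89, 2.22, 3.14, 3.14, 3.14].

### API

Orientations are given as a 3x3 rotation matrix whose columns are the frame's x, y, z axes.
In Python, from plant import move_to, servo_line, move_j, command_gripper, pause, inverse_kinematics, sense, get_image, Unreachable, sign_off, regions_of, hold_point_z gives the robot as it stands. Calls block until the motion is done:
- move_to(position, orientation): joint-space move of the TCP to a pose.
- servo_line(position, max_speed=0.15, attitude=None, stop_force=None): straight line of the TCP; attitude=None keeps the orientation; max_speed is the mean speed in m/s. With stop_force (N) it stops when the force on the tool has changed by that much, and returns True; else False.
- move_j(angles): joint-space move.
- command_gripper(opening): opening from 0.0 (shut) to 1.0 (fully open); the grip force is fixed at half the most; returns when the fingers have stopped.
- pause(seconds).
- inverse_kinematics(position, orientation): joint angles nearest the present ones, or None.
- sense(): the state.
- get_image(name): name is "scene" or "top"; returns a dict with "image" (480x640x3 uint8, red, green, blue), "vertical_fov" (degrees; the focal length in pixels is half the picture's height over the tangent of half this angle, whatever the lens; pixels are square), "cx", "cy" (the principal point, pixels), "rvec" (rotation vector, rad) and "tvec" (3), from world to camera coordinates, as OpenCV has them. Camera axes: x right, y down, z forward; pixel columns grow to the right and rows downward; lengths in m; the calibration is good to about 2 mm. A picture is of the moment at which its call begins. There is no depth.
A pose or a line that the arm cannot do raises Unreachable and nothing moves.
- sign_off(): hands the job in, once; it reports no verdict.
Trained networks look in the newest picture that a camera, given by its name, has taken for a name from the list of things; names that differ only in an ending like _2 or _b are one class to them, and where a whole thing is asked for, a point or a joint stands for the part that bears it (a point fixed in the world has none). Each returns a list of dicts, best first, with "p" (0 to 1); they miss things now and then, are a little off and sometimes report something else, mostly with a low value. They report only what shows in the picture. A call takes as long as a camera call.
- regions_of(camera, thing): "region" (480x640 bool, what is visible of it) and "position" ([row, column] in pixels, amid what is visible of it).
The state is a dict: "t": time; "qpos": joint angles; "qd": joint speeds; "joint_efforts": joint torques, N m; "tcp_pos": TCP position; "ee_rot": TCP orientation; "wrist_force": force on the tool from outside, world axes, zero at the start; "wrist_torque": the same for the moment, N m; "opening": opening from 0.0 (shut) to 1.0 (fully open).
Only numpy, scipy, OpenCV 4.12 (cv2) and the standard library are available. Lean on these libraries where they do the work, as an engineer would, in place of code of your own. Each camera call takes 0.05 s, during which the arm holds its last target.

### The job

Look which specimen stub, the small green-topped one or the large yellow-topped one, stands in the blue ring on the holder. Take the big sprung tweezers level off their rest by the blue finger plates, bring their tips a few centimetres above the stub in the ring, centred over it, and squeeze until the red pointer stands within the band of that stub's colour on the scale between the arms (green: 18 mm tip gap, yellow: 28 mm). Keep the tweezers there with that gap held steady for at least three seconds and finish still holding them so; touch neither stub and leave the other things on the bench where they are.

Things in the scene. Friction and masses are not known exactly. Their poses are not given: they have to be found in the camera images.
- tweezers: Steel sprung tweezers lying on their side on the rest, about 70 g (+-30 %). Origin: underside of the dark spine block, on the arms' hinge; x along to the tips (ends at 165 mm), y across to the left arm, z up. Two straight arms, 3 mm thick, 13 mm high (9 mm at the tips), form a V and swing in symmetrically; balanced 87 mm from the origin; they spring open again when let go.
- grip (a point): Midway between the blue finger plates (30 mm long along x, 18 mm high, faces parallel to x) on the arms' outsides, the place to squeeze, along y: x = 100 mm, 9 mm above the underside, 39 mm above the bench on the rest. Width over the plates 39.7 mm relaxed, 32.7 mm at tip gap 28 mm, 26.6 mm at gap 18 mm; spring force on each plate 5.6 N at gap 28 mm, 10.6 N at gap 18 mm, linear.
- tips (a point): Midway between the two tips, 3 mm behind their ends, 4.5 mm above the tweezers' underside (half the tips' height): 62 mm ahead of grip along the tweezers' x
- scale (a point): Middle of the top of the white scale, 10x43 mm, thin, fixed across the left arm 134 mm from the hinge and running over the right arm; it carries a green band (pointer in it: tip gap 15 to 21 mm) nearer the left arm and a yellow band (tip gap 25 to 31 mm) farther out. The red pointer on the right arm, just tipward of the scale, shows the setting.
- arms_left (a joint): swing of the left arm from its relaxed position, rad; 0 relaxed, grows as the tweezers are squeezed to at most 0.1; the right arm follows it exactly. Tip gap in mm = 4 + 324 sin(0.109 - value): 39 at 0, 28 at 0.035, 18 at 0.066; so the yellow band is 0.026 to 0.044 and the green band 0.057 to 0.075
- rest: fixed aluminium rest, origin on the bench below the finger plates, x as the tweezers' x; base plate 200x50x4 mm (x = -120 to 80 mm); two rubber-topped cross bars, 12 mm long in x, tops 30 mm above the bench: at x = -100 mm (50 mm wide) under the spine and at x = +50 mm (76 mm wide) under the arms before the tips, each with a 7 mm lip at both ends. Between the bars the fingers have room down to the plate
- holder: fixed grey stub holder block, 60 (x) x 120 (y) x 24 mm high, origin at the centre of its underside, with two places for stubs at y = +32 mm and y = -32 mm; the one at +32 mm has a flat blue ring (41 mm across) drawn round it
- ring (a point): centre of the blue ring, on the holder's top, 24 mm above the bench
- stub_small: small aluminium specimen stub: disc 14 mm in diameter, 5 mm thick, green top; its pin stands in a hole of the holder. Origin at the underside of the disc
- stub_large: large aluminium specimen stub: disc 24 mm in diameter, 5 mm thick, yellow top; its pin stands in a hole of the holder. Origin at the underside of the disc
- small_top (a point): centre of the green top of the small stub, 29 mm above the bench
- large_top (a point): centre of the yellow top of the large stub, 29 mm above the bench
- organiser: fixed grey-green drawer organiser, 170 (x) x 170 (y) x 132 mm high, standing between the rest and the holder: carry the tweezers over it or in front of it. Origin at the centre of its underside
- timer: white timer, 62x62x20 mm, bystander, loose; origin at the centre of its underside
- beaker: glass beaker with a blue band, 63 mm across, 85 mm high, bystander, loose; origin at the centre of its underside
- petri: glass dish, 70 mm across, 14 mm high, bystander, loose; origin at the centre of its underside

How it is judged:
By the outcome, as a careful person would: the job done as asked, in the order asked, and still so for the second after the job is handed in, while the arm keeps its last pose, push and grip.
It also fails if it takes over 51 s, if anything falls off the work surface, if the arm or the gripper's body presses on something with over 40 N, if the wrist force passes 120 N, or if a joint passes its speed limit or range.

## Working session

There is one attempt and no reset: what is moved stays moved. The work goes in short steps, each a Python script; the robot and the scene stay as the last script left them, time stands still between calls to the robot, and variables do not carry over. Pictures are saved under pics/ and viewed, and the job is handed in when it is done.

```bash
ls; mkdir -p pics; python3 - <<'E'
from plant import *
import plant,cv2
print(hold_point_z)
for n in("scene","top"):
    d=get_image(n); cv2.imwrite(f"pics/{n}0.png",d["image"][:,:,::-1]); print(n,{k:v for k,v in d.items() if k!="image"})
s=sense();print(s)
E
```

```text
pics
0.0187
scene {'vertical_fov': 56.46781121225816, 'cx': 319.5087955532701, 'cy': 237.94267492302532, 'rvec': array([ 0.69937496, -2.4223515 ,  1.38098767]), 'tvec': array([0.49747676, 0.19260618, 0.84160543])}
top {'vertical_fov': 54.13245537682315, 'cx': 316.3792609781857, 'cy': 233.87821783979916, 'rvec': array([ 2.1634824 , -2.19416904,  0.1254561 ]), 'tvec': array([0.01650412, 0.57655758, 1.19339693])}
{'t': 0.1, 'qpos': array([-1.13981252e+00,  1.16462796e-01,  1.44221519e+00, -1.78248466e-05,
        1.58398105e+00, -3.77927593e-02]), 'qd': array([-0.00109784, -0.00038795, -0.00117577, -0.00145174, -0.00021736,
       -0.00223901]), 'joint_efforts': array([ 2.23369665e-03, -7.33662629e+01, -6.33791757e+01,  8.46403873e-05,
        5.19060399e-03,  4.83317535e-05]), 'tcp_pos': array([ 0.30488275, -0.60203237,  0.2306089 ]), 'ee_rot': array([[ 8.92121803e-01,  4.51794728e-01, -4.61691307e-04],
       [ 4.51794963e-01, -8.92121285e-01,  9.61422997e-04],
       [ 2.24811994e-05, -1.06629622e-03, -9.99999431e-01]]), 'wrist_force': array([-1.1287599 ,  0.58415895, -0.01010284]), 'wrist_torque': array([0.04546335, 0.04223679, 0.00103048]), 'opening': 0.9994715341097321}
```

View pics/scene0.png

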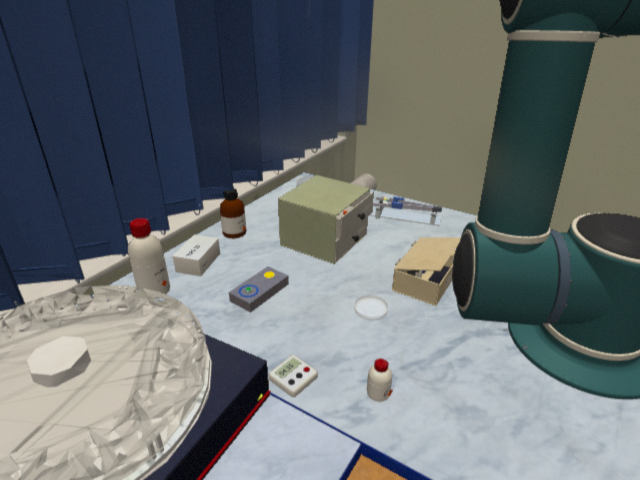

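View pics/top0.png

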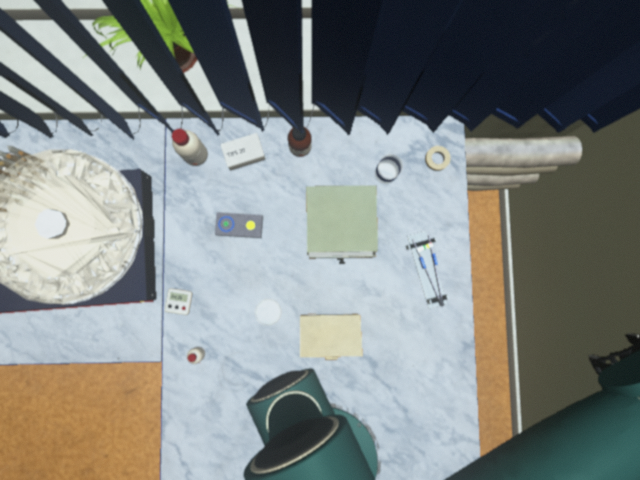

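```bash
cat > h.py <<'E'
from plant import *
import numpy as np,cv2
def cal(d):
    f=240/np.tan(np.radians(d["vertical_fov"])/2)
    K=np.array([[f,0,d["cx"]],[0,f,d["cy"]],[0,0,1]])
    return K,cv2.Rodrigues(d["rvec"])[0],np.array(d["tvec"])
def back(d,u,v,z):
    K,R,t=cal(d); c=-R.T@t; r=R.T@np.linalg.solve(K,[u,v,1]); return c+r*(z-c[2])/r[2]
def proj(d,P):
    K,R,t=cal(d); return cv2.projectPoints(np.array(P,float).reshape(-1,3),d["rvec"],t,K,None)[0].reshape(-1,2)
def crop(d,u0,v0,w,h,s,name):
    cv2.imwrite(name,cv2.resize(d["image"][v0:v0+h,u0:u0+w,::-1],None,fx=s,fy=s,interpolation=cv2.INTER_CUBIC))
E
python3 - <<'E'
from h import *
T=get_image("top");S=get_image("scene")
crop(T,395,225,60,90,6.6,"pics/t1.png");crop(T,200,200,80,50,8,"pics/t2.png");crop(S,220,255,80,60,8,"pics/s1.png");crop(S,360,185,90,50,8,"pics/s2.png")
for n,z in [("tweezers",.037),("rest",.02),("scale",.045),("holder",.024),("small_top",.029),("stub_small",.027),("stub_large",.027),("organiser",.132),("beaker",.08),("petri",.01),("timer",.02)]:
  for c,d in(("top",T),("scene",S)):
    for r in regions_of(c,n)[:2]:
        v,u=r["position"]; print(n,c,round(r["p"],2),(round(u,1),round(v,1)),r["region"].sum(),back(d,u,v,z).round(3))
E
```

```text
tweezers top 0.96 (433.1, 263.0) 208 [ 0.496 -0.291  0.037]
tweezers top 0.28 (182.7, 301.1) 614 [0.409 0.35  0.037]
rest top 0.57 (424.3, 264.2) 1118 [ 0.494 -0.272  0.02 ]
rest top 0.49 (437.4, 265.0) 400 [ 0.492 -0.307  0.02 ]
rest scene 0.65 (405.2, 214.1) 639 [ 0.47  -0.259  0.02 ]
scale top 0.52 (424.1, 249.6) 67 [ 0.531 -0.267  0.045]
scale scene 0.5 (404.7, 205.4) 321 [ 0.474 -0.26   0.045]
scale scene 0.28 (402.9, 204.2) 577 [ 0.481 -0.265  0.045]
holder top 0.94 (231.1, 225.5) 1022 [0.602 0.23  0.024]
holder scene 0.62 (256.2, 291.1) 1384 [0.593 0.237 0.024]
holder scene 0.42 (404.4, 205.7) 300 [ 0.489 -0.299  0.024]
small_top scene 0.64 (401.7, 208.2) 213 [ 0.486 -0.27   0.029]
stub_small top 0.75 (427.8, 271.2) 1192 [ 0.476 -0.279  0.027]
stub_small top 0.62 (432.1, 255.6) 253 [ 0.516 -0.292  0.027]
stub_small scene 0.58 (255.4, 288.6) 1464 [0.597 0.234 0.027]
stub_large top 0.47 (251.3, 222.3) 60 [0.609 0.177 0.027]
beaker top 0.56 (384.7, 168.0) 617 [ 0.737 -0.166  0.08 ]
petri top 0.56 (265.4, 318.2) 595 [0.361 0.143 0.01 ]
petri scene 0.87 (370.5, 305.8) 762 [0.379 0.136 0.01 ]
petri scene 0.49 (302.8, 179.0) 71 [ 0.855 -0.327  0.01 ]
timer top 0.61 (179.7, 302.7) 600 [0.405 0.362 0.02 ]
timer scene 0.64 (293.1, 376.5) 1209 [0.401 0.379 0.02 ]
```

View pics/t1.png

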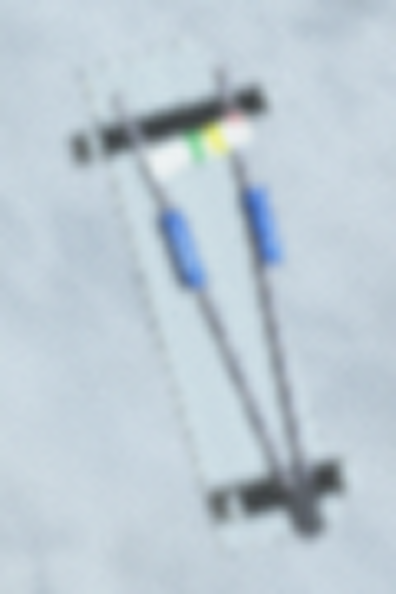

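View pics/t2.png

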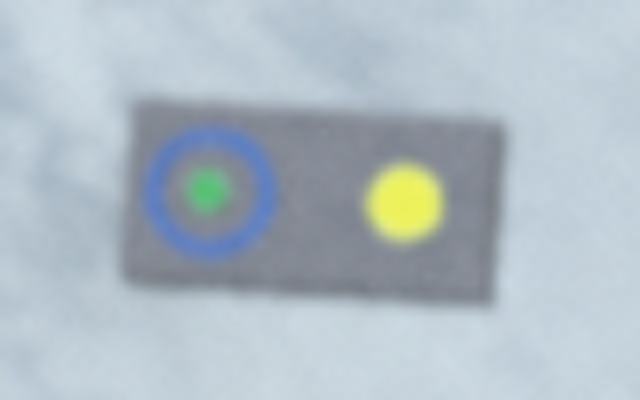

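View pics/s1.png

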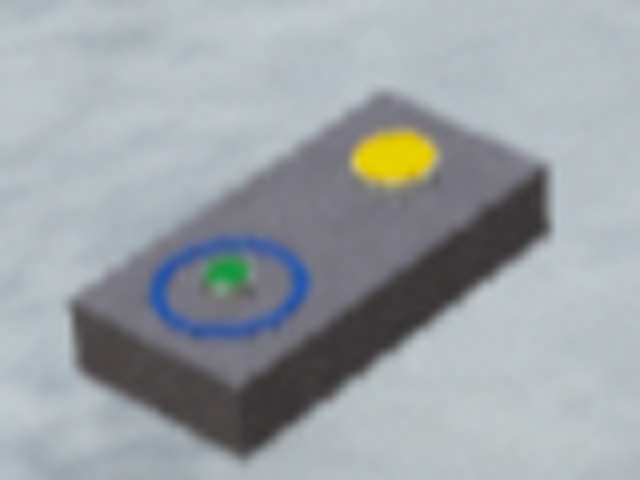

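View pics/s2.png

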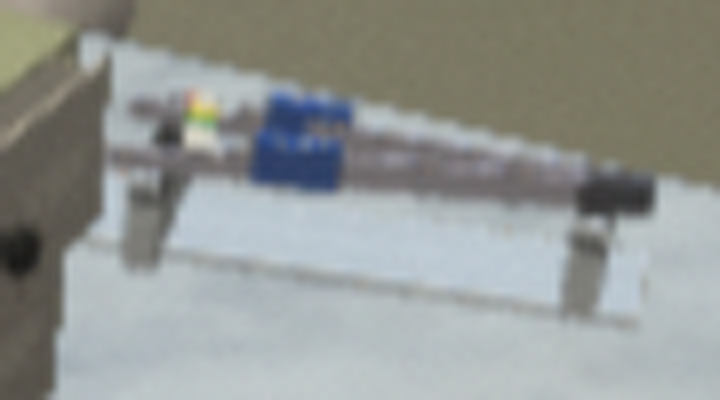

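```bash
cat >> h.py <<'E'
from scipy.optimize import minimize
def bluemask(d,box):
    u0,v0,w,h=box; m=np.zeros((480,640),np.uint8)
    im=d["image"][v0:v0+h,u0:u0+w].astype(int)
    m[v0:v0+h,u0:u0+w]=((im[...,2]-im[...,0]>60)&(im[...,2]>90))
    return m
def plates(p,z0,wid,SS=1):
    # p: x,y,yaw of grip point
    c,s=np.cos(p[2]),np.sin(p[2]); out=[]
    for sg in(1,-1):
        B=[]
        for dx in(-.015,.015):
            for y in(wid/2-.004,wid/2):
                for z in(z0,z0+.018):
                    y2=sg*y; B.append([p[0]+c*dx-s*y2,p[1]+s*dx+c*y2,z])
        out.append(B)
    return out
def render(d,p,z0,wid,k=8):
    m=np.zeros((480,640),np.uint8)
    for B in plates(p,z0,wid):
        hull=cv2.convexHull(proj(d,B).astype(np.float32)).reshape(-1,2)
        cv2.fillConvexPoly(m,np.round(hull*256).astype(np.int32),255,cv2.LINE_AA,8)
    return m/255.
E
python3 - <<'E'
from h import *
T=get_image("top");S=get_image("scene")
mt=bluemask(T,(400,240,50,40));ms=bluemask(S,(385,190,30,25))
print(mt.sum(),ms.sum())
n,l,st,ce=cv2.connectedComponentsWithStats(mt);print(st,ce)
for i in range(1,n): print(back(T,*ce[i],.045))
def cost(ds):
    def f(p):
        return sum(((cv2.GaussianBlur(render(d,p,.030,.0397),(0,0),1.0)-cv2.GaussianBlur(m.astype(float),(0,0),1.0))**2).sum()for d,m in ds)
    return f
for nm,ds in(("top",[(T,mt)]),("both",[(T,mt),(S,ms)])):
    r=minimize(cost(ds),[.505,-.275,-.2 if 0 else .2],method="Nelder-Mead",options=dict(initial_simplex=[[.505,-.275,.2],[.52,-.275,.2],[.505,-.26,.2],[.505,-.275,.0]]))
    print(nm,r.x,r.fun)
p=r.x
# spine, tips check
for d,nm in((T,"top"),(S,"scene")):
    c,s=np.cos(p[2]),np.sin(p[2])
    P=[[p[0]+c*dx-s*dy,p[1]+s*dx+c*dy,.0365] for dx,dy in((-.1,0),(.065,.021),(.065,-.021))]
    print(nm,proj(d,P).round(1))
# ring/stub
im=T["image"][200:250,200:280].astype(int)
for nm,d,b in(("t",T,(200,200,80,50)),("s",S,(220,255,80,60))):
    u0,v0,w,h=b; im=d["image"][v0:v0+h,u0:u0+w].astype(int);R,G,B=im[...,0],im[...,1],im[...,2]
    for cn,m,z in(("green",(G-R>40)&(G-B>30),.029),("yellow",(R-B>70)&(G-B>60),.029),("ring",(B-R>50)&(B-G>30),.024)):
        v,u=np.nonzero(m); 
        if len(u)==0: print(cn,'none');continue
        print(nm,cn,len(u),u.mean()+u0,v.mean()+v0,back(d,u.mean()+u0,v.mean()+v0,z).round(4))
E
```

```text
78 25
[[     0      0    640    480 307122]
 [   432    253      6     12     40]
 [   420    257      6     12     38]] [[319.47227161 239.49472522]
 [434.575      258.525     ]
 [422.47368421 262.10526316]]
[ 0.50760544 -0.29324927  0.045     ]
[ 0.49888906 -0.26178775  0.045     ]
top [ 0.50298517 -0.27907555  0.25771349] 12.076657288862096
both [ 0.5044264  -0.27943461  0.30469851] 109.3012279178255
top [[441.5 297.1]
 [412.4 238.7]
 [427.6 233.6]]
scene [[433.5 207.2]
 [372.9 203.4]
 [375.1 197.2]]
t green 16 225.5 223.5 [0.6069 0.244  0.029 ]
t yellow 55 250.05454545454546 224.72727272727272 [0.6028 0.1804 0.029 ]
t ring 124 225.84677419354838 223.5241935483871 [0.6074 0.244  0.024 ]
s green 17 247.88235294117646 288.5882352941176 [0.6088 0.244  0.029 ]
s yellow 52 268.6923076923077 274.1730769230769 [0.604  0.1801 0.029 ]
s ring 89 248.52808988764045 290.59550561797755 [0.6078 0.2437 0.024 ]
```

```bash
python3 - <<'E'
from h import *
T=get_image("top");S=get_image("scene")
g=lambda u,v,z:back(T,(u+.5)/6.6-.5+395,(v+.5)/6.6-.5+225,z)[:2]
a=g(307,515,.041);b1=g(117,100,.037);b2=g(222,74,.037);b=(b1+b2)/2
d=b-a;print(a,b,np.linalg.norm(d),np.arctan2(d[1],d[0]),np.linalg.norm(b1-b2))
# bars
for q in(((83,148),(255,98)),((220,510),(340,475))):
    e=g(*q[0],.033)-g(*q[1],.033);print(np.arctan2(-e[0],e[1]),np.linalg.norm(e))
im=S["image"][190:215,385:415].astype(int)
m=np.zeros((480,640),np.uint8);m[190:215,385:415]=(im[...,2]-im[...,0]>35)
mt=bluemask(T,(400,240,50,40))
print(m.sum())
def f(p): return sum(((cv2.GaussianBlur(render(d,p,.030,.0397),(0,0),1.)-cv2.GaussianBlur(k.astype(float),(0,0),1.))**2).sum()for d,k in((S,m),(T,mt)))
r=minimize(f,[.503,-.279,.26],method="Nelder-Mead",options=dict(initial_simplex=[[.505,-.275,.2],[.52,-.275,.2],[.505,-.26,.2],[.505,-.275,.3]]))
print(r.x,r.fun)
# reach
from plant import *
for p,yaw,z in(((.503,-.279),.26,.0203),((.503,-.279),.26,.23),((.5,-.0),.13,.23),((.5458,.2439),0,.23),((.5458,.2439),0,.05)):
  for k in(0,np.pi):
    y=yaw+k;c,s=np.cos(y),np.sin(y)
    R=np.array([[c,s,0],[s,-c,0],[0,0,-1.]])
    print(p,z,k,inverse_kinematics([*p,z],R))
E
```

```text
[ 0.39531361 -0.30653845] [ 0.56220708 -0.2603273 ] 0.1731730415850665 0.27012252647624607 0.04282939310240778
0.2672916075027379 0.07112078193870616
0.2629255890308311 0.04908046480796247
108
[ 0.50410866 -0.27911023  0.31183343] 31.45728363051503
(0.503, -0.279) 0.0203 0 [-5.50770336e-01  4.06573702e-02  1.87609774e+00 -4.44089210e-16
  1.22483754e+00  7.60025991e-01]
(0.503, -0.279) 0.0203 3.141592653589793 [-5.50770336e-01  4.06573702e-02  1.87609774e+00 -4.44089210e-16
  1.22483754e+00 -2.38156666e+00]
(0.503, -0.279) 0.23 0 [-5.50770336e-01 -1.01208727e-01  1.66209292e+00 -4.44089210e-16
  1.58070846e+00  7.60025991e-01]
(0.503, -0.279) 0.23 3.141592653589793 [-5.50770336e-01 -1.01208727e-01  1.66209292e+00 -4.44089210e-16
  1.58070846e+00 -2.38156666e+00]
(0.5, -0.0) 0.23 0 [-5.10221344e-02 -2.71570419e-01  1.80914653e+00 -4.44089210e-16
  1.60401655e+00  1.38977419e+00]
(0.5, -0.0) 0.23 3.141592653589793 [-5.10221344e-02 -2.71570419e-01  1.80914653e+00 -4.44089210e-16
  1.60401655e+00 -1.75181846e+00]
(0.5458, 0.2439) 0.23 0 [ 3.77577297e-01 -5.13377639e-02  1.61503488e+00 -4.44089210e-16
  1.57789553e+00  1.94837362e+00]
(0.5458, 0.2439) 0.23 3.141592653589793 [ 3.77577297e-01 -5.13377639e-02  1.61503488e+00 -4.44089210e-16
  1.57789553e+00 -1.19321903e+00]
(0.5458, 0.2439) 0.05 0 [ 3.77577297e-01  5.83255053e-02  1.80499550e+00 -4.44089210e-16
  1.27827164e+00  1.94837362e+00]
(0.5458, 0.2439) 0.05 3.141592653589793 [ 3.77577297e-01  5.83255053e-02  1.80499550e+00 -4.44089210e-16
  1.27827164e+00 -1.19321903e+00]
```

```bash
cat >> h.py <<'E'
def Rz(y):
    c,s=np.cos(y),np.sin(y); return np.array([[c,s,0],[s,-c,0],[0,0,-1.]])
def st(m=""):
    s=sense();print(m,round(s["t"],2),"tcp",s["tcp_pos"].round(4),"F",s["wrist_force"].round(2),"M",s["wrist_torque"].round(3),"op",round(s["opening"],4))
E
python3 - <<'E'
from h import *
R=Rz(.266);p=[.5035,-.279]
move_to([*p,.14],R);st()
servo_line([*p,.0203+.002],.1,stop_force=8);st()
command_gripper(.5);st()
T=get_image("top");S=get_image("scene")
crop(T,395,225,60,90,6.6,"pics/t3.png");crop(S,350,160,110,75,7,"pics/s3.png")
E
```

```text
2.95 tcp [ 0.5034 -0.2798  0.1403] F [-0.13  0.04 -0.91] M [-0.001  0.022 -0.016] op 1.0034
 4.28 tcp [ 0.5038 -0.2792  0.023 ] F [0.95 0.5  0.94] M [ 0.01   0.017 -0.009] op 1.002
 4.77 tcp [ 0.5035 -0.279   0.0224] F [-0.3   1.03  1.09] M [0.103 0.042 0.035] op 0.4992
```

View pics/t3.png

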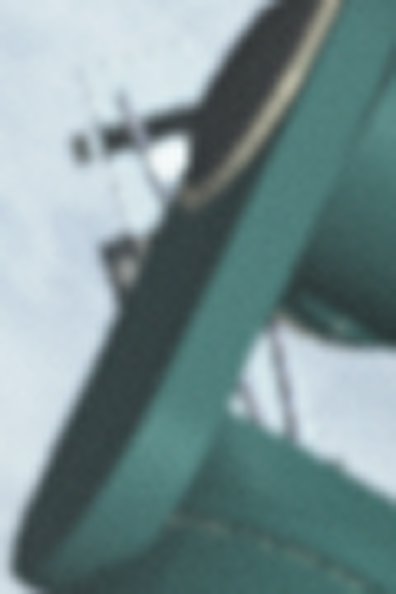

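View pics/s3.png

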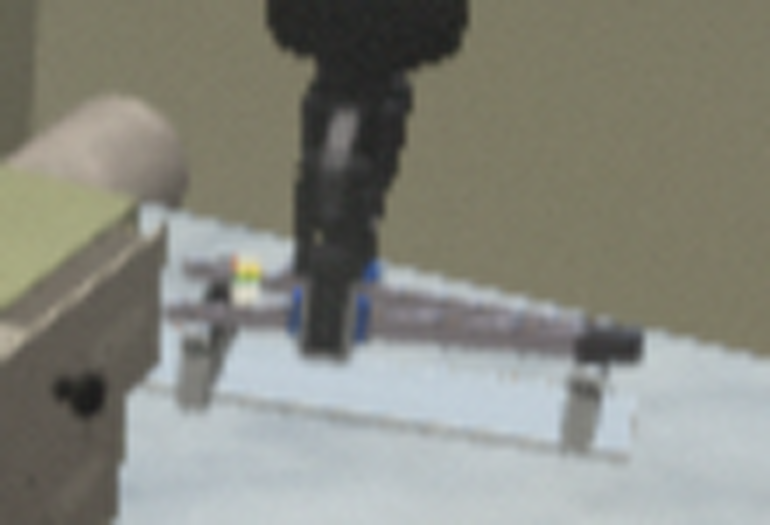

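```bash
python3 - <<'E'
from h import *
for o in(.45,.40,.36): command_gripper(o);st(o)
pos=sense()["tcp_pos"]
S=get_image("scene");crop(S,350,160,110,75,7,"pics/s4.png")
E
```

```text
0.45 5.09 tcp [ 0.5036 -0.2791  0.0224] F [0.17 0.63 1.81] M [ 0.01  -0.133 -0.012] op 0.4522
0.4 5.32 tcp [ 0.5038 -0.2792  0.0228] F [ 0.45 -1.51  5.57] M [-0.056 -0.225 -0.019] op 0.4024
0.36 5.53 tcp [ 0.504  -0.2792  0.0231] F [1.71 0.29 7.31] M [-0.    -0.234 -0.122] op 0.3634
```

View pics/s4.png

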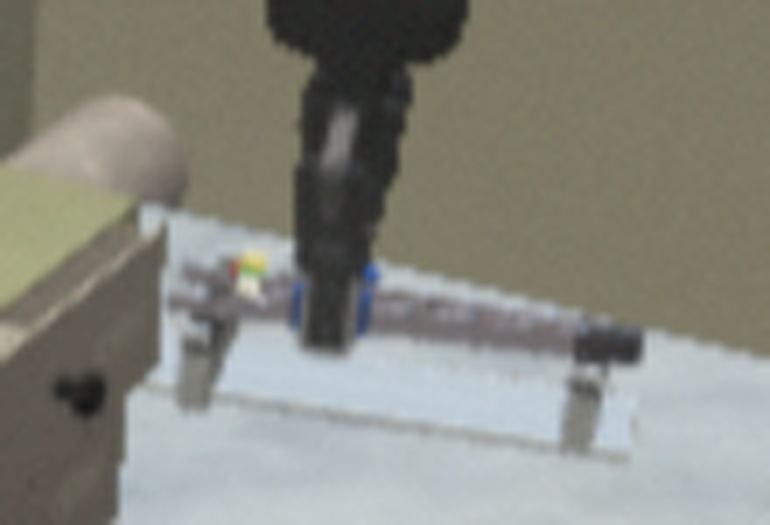

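```bash
python3 - <<'E'
from h import *
p=[.5035,-.279]
servo_line([*p,.05],.05);st()
S=get_image("scene");crop(S,350,140,110,75,7,"pics/s5.png")
servo_line([*p,.235],.15);st()
S=get_image("scene");T=get_image("top");crop(S,330,60,110,85,7,"pics/s6.png");crop(T,370,200,110,100,6,"pics/t6.png")
E
```

```text
6.28 tcp [ 0.5034 -0.279   0.0499] F [ 0.86  0.28 -0.49] M [-0.015 -0.017 -0.005] op 0.3589
 7.72 tcp [ 0.5033 -0.2789  0.2339] F [-0.59  0.14 -0.17] M [-0.046  0.053  0.003] op 0.3625
```

View pics/s5.png

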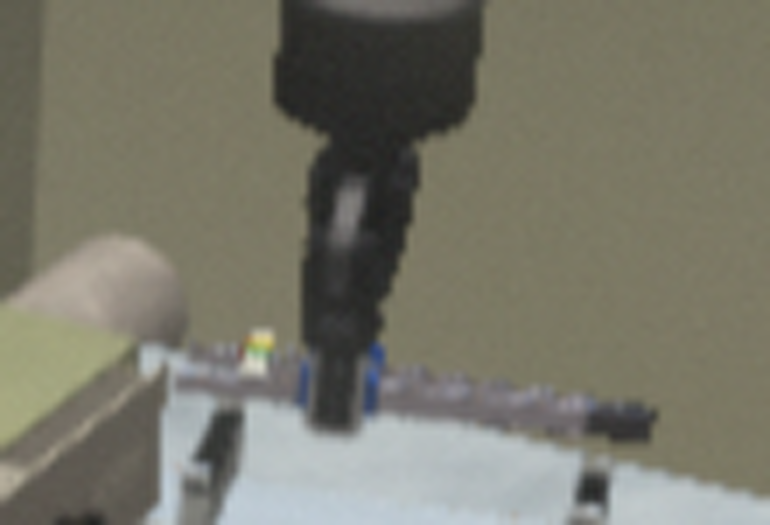

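View pics/s6.png

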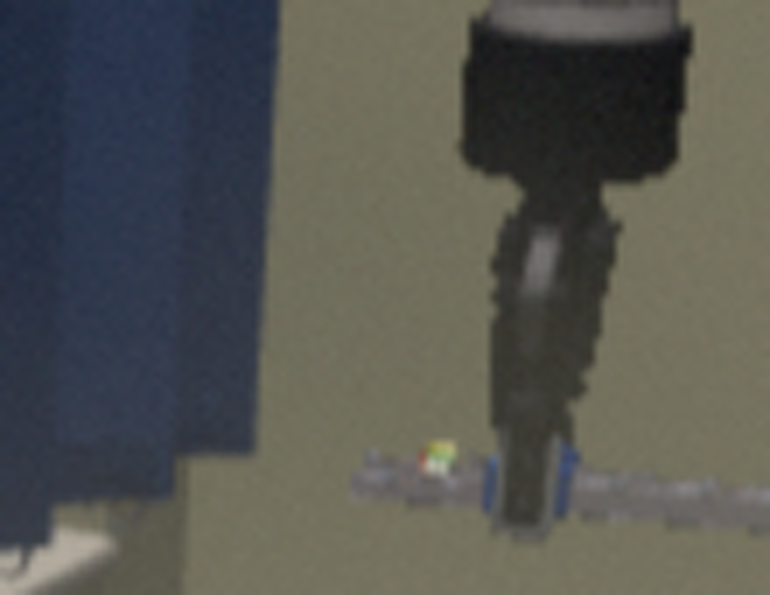

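View pics/t6.png

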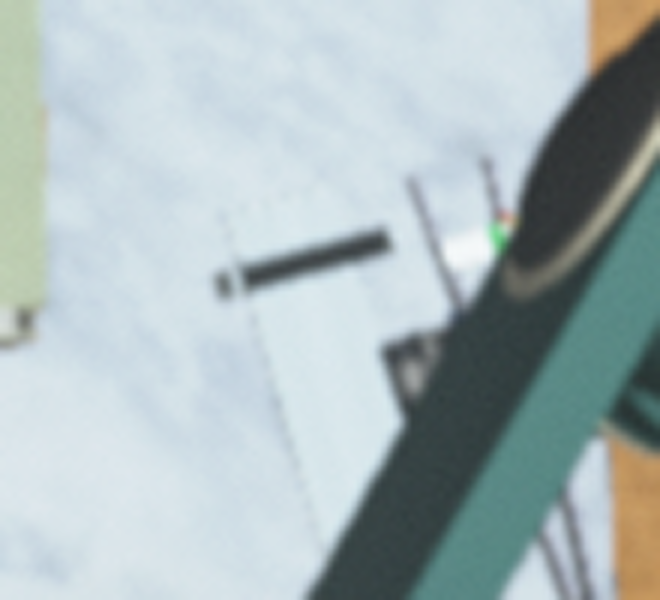

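```bash
python3 - <<'E'
from h import *
y=-.3;ring=np.array([.6078,.2439]);p=ring-.062*np.array([np.cos(y),np.sin(y)])
servo_line([*p,.235],.17,attitude=Rz(y));st()
servo_line([*p,.055],.1);st()
S=get_image("scene");T=get_image("top");crop(S,190,205,110,100,6,"pics/s7.png");crop(T,190,180,110,90,7,"pics/t7.png")
E
```

```text
11.16 tcp [0.5486 0.2619 0.235 ] F [ 0.61  0.4  -0.89] M [-0.047 -0.008  0.029] op 0.3618
 13.11 tcp [0.5488 0.2623 0.0555] F [-0.48  0.15  0.08] M [-0.015 -0.034  0.013] op 0.3609
```

View pics/s7.png

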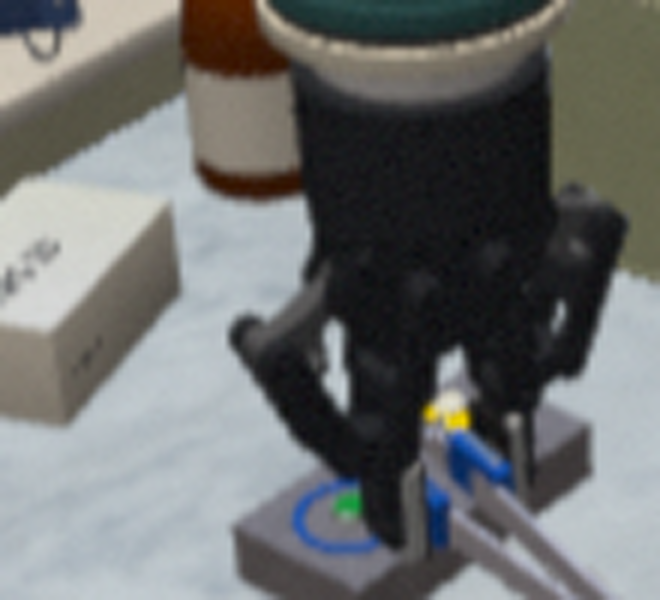

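View pics/t7.png

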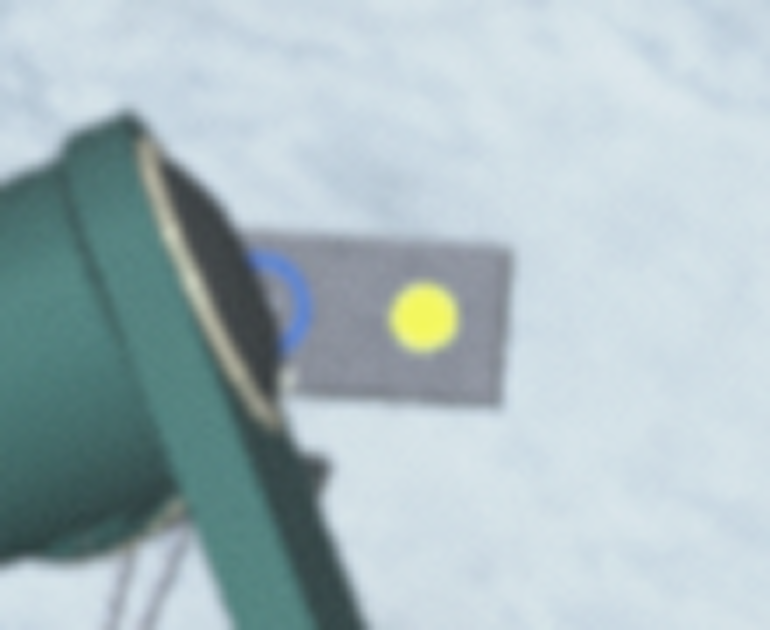

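```bash
python3 - <<'E'
from h import *
for n in("scene","top"):
    K,R,t=cal(get_image(n));print(n,-R.T@t)
ring=np.array([.6078,.2439])
for y in(.6,.9,1.2,1.57,1.8):
    p=ring-.062*np.array([np.cos(y),np.sin(y)]);print(y,p,inverse_kinematics([*p,.055],Rz(y)))
E
```

```text
scene [0.09493796 0.79579224 0.59209919]
top [0.45699165 0.02967073 1.24385109]
0.6 [0.55662919 0.20889217] [ 3.16112884e-01  4.65953825e-02  1.80847189e+00 -4.44089210e-16
  1.28652538e+00  1.28690921e+00]
0.9 [0.56926018 0.19533373] [ 2.88164276e-01  6.21534870e-02  1.79223504e+00 -4.44089210e-16
  1.28720413e+00  9.58960603e-01]
1.2 [0.58533382 0.18611358] [ 2.66323959e-01  8.82972463e-02  1.76451486e+00 -4.44089210e-16
  1.28878055e+00  6.37120285e-01]
1.57 [0.60775063 0.18190002] [ 2.50607819e-01  1.30478608e-01  1.71864327e+00 -4.44089210e-16
  1.29247078e+00  2.51404146e-01]
1.8 [0.62188653 0.18352145] [ 2.47621681e-01  1.59482080e-01  1.68628690e+00 -4.44089210e-16
  1.29582368e+00  1.84180083e-02]
```

```bash
python3 - <<'E'
from h import *
ring=np.array([.6078,.2439])
P=lambda y:ring-.062*np.array([np.cos(y),np.sin(y)])
servo_line([*P(-.3),.10],.1)
for y in(.55,1.4): servo_line([*P(y),.10],.06,attitude=Rz(y))
servo_line([*P(1.4),.056],.06);st()
pause(.3);S=get_image("scene");T=get_image("top");crop(S,190,205,110,100,6,"pics/s8.png");crop(T,190,180,110,90,7,"pics/t8.png")
E
```

```text
16.79 tcp [0.5975 0.1829 0.0564] F [0.67 0.12 0.02] M [ 0.013 -0.008  0.006] op 0.3613
```

View pics/s8.png

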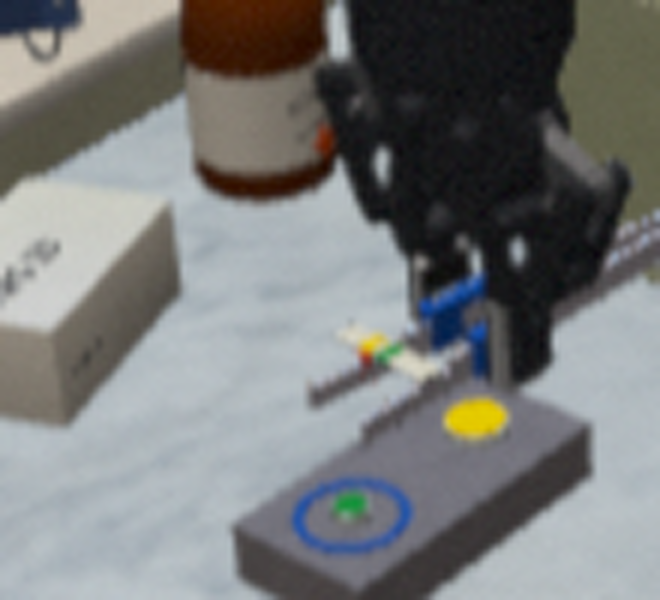

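View pics/t8.png

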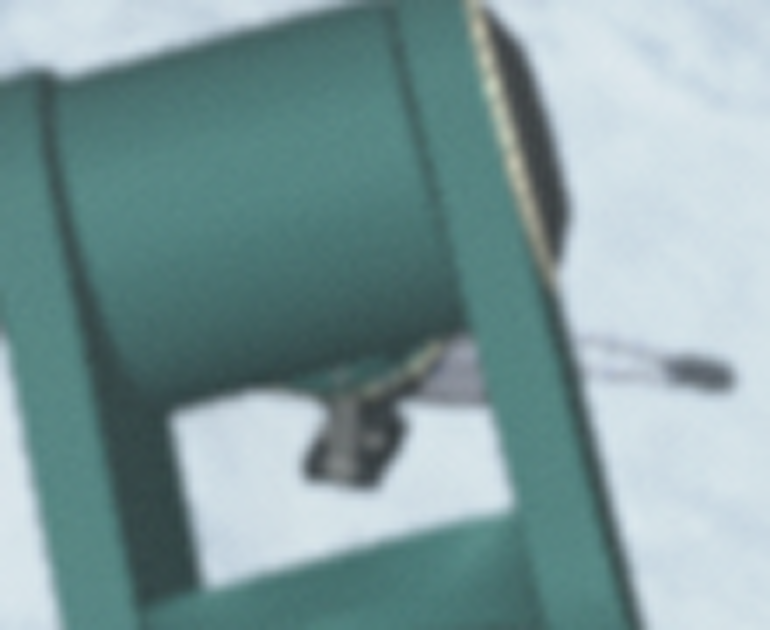

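```bash
python3 - <<'E'
from h import *
command_gripper(.315);st();pause(.3);st()
S=get_image("scene");crop(S,220,230,80,75,8,"pics/s9.png")
s=sense();x=s["ee_rot"][:,0];y=-s["ee_rot"][:,1];o=s["tcp_pos"]
for dz in(.0187,.015):
  g=o+[0,0,dz]
  for gap in(.018,.020):
    print(dz,gap,[ ((proj(S,g+.065*x+sg*(gap/2+.0015)*y+np.array([0,0,-.0045]))[0]-[220,230]+.5)*8-.5).round(0) for sg in(1,-1)])
E
```

```text
17.41 tcp [0.5973 0.1828 0.056 ] F [-0.25 -0.26 -0.84] M [-0.002  0.071  0.065] op 0.3192
 17.71 tcp [0.5973 0.1828 0.056 ] F [ 0.52 -0.83 -2.03] M [-0.013 -0.042 -0.006] op 0.3151
0.0187 0.018 [array([236., 364.]), array([182., 331.])]
0.0187 0.02 [array([239., 365.]), array([179., 330.])]
0.015 0.018 [array([237., 376.]), array([183., 343.])]
0.015 0.02 [array([240., 378.]), array([180., 342.])]
```

View pics/s9.png

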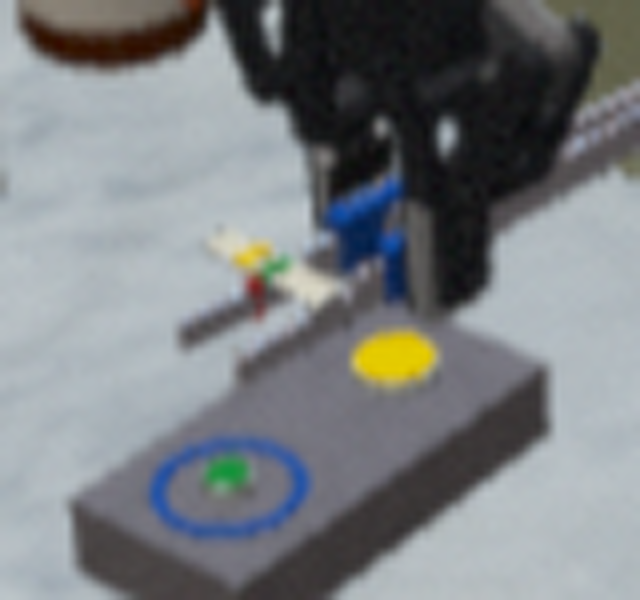

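```bash
python3 - <<'E'
from h import *
S=get_image("scene");crop(S,240,253,30,25,24,"pics/s10.png")
im=S["image"][245:280,235:275].astype(float);R,G,B=im[...,0],im[...,1],im[...,2]
vv,uu=np.mgrid[245:280,235:275]
C={}
for n,w in(("yellow",np.clip(np.minimum(R,G)-B-60,0,None)*(np.abs(R-G)<60)),("green",np.clip(G-np.maximum(R,B)-25,0,None)),("red",np.clip(R-np.maximum(G,B)-40,0,None)*(vv>259))):
    w=w*(uu<262)*(vv<272)
    C[n]=np.array([(uu*w).sum(),(vv*w).sum()])/w.sum();print(n,C[n],w.sum())
s=sense();x=s["ee_rot"][:,0];y=-s["ee_rot"][:,1];g=s["tcp_pos"]+[0,0,.0167]
# height of scale top unknown ~ underside+~15mm
und=g[2]-.009
for zz in(.013,.015,.018):
  z=und+zz
  def loc(c):
    P=back(S,*c,z)-g; return (P@x*1e3).round(1),(P@y*1e3).round(1)
  print(zz,{n:loc(c) for n,c in C.items()})
st()
E
```

```text
yellow [250.86468647 261.49834983] 303.0
green [253.81415929 263.00884956] 113.0
red [251.56923077 265.71538462] 130.0
0.013 {'yellow': (np.float64(36.7), np.float64(-16.2)), 'green': (np.float64(36.3), np.float64(-7.5)), 'red': (np.float64(45.9), np.float64(-3.4))}
0.015 {'yellow': (np.float64(38.6), np.float64(-13.8)), 'green': (np.float64(38.2), np.float64(-5.1)), 'red': (np.float64(47.7), np.float64(-1.0))}
0.018 {'yellow': (np.float64(41.4), np.float64(-10.2)), 'green': (np.float64(41.0), np.float64(-1.6)), 'red': (np.float64(50.5), np.float64(2.5))}
 17.81 tcp [0.5973 0.1828 0.056 ] F [ 0.61  0.49 -0.6 ] M [-0.012 -0.066  0.022] op 0.3197
```

View pics/s10.png

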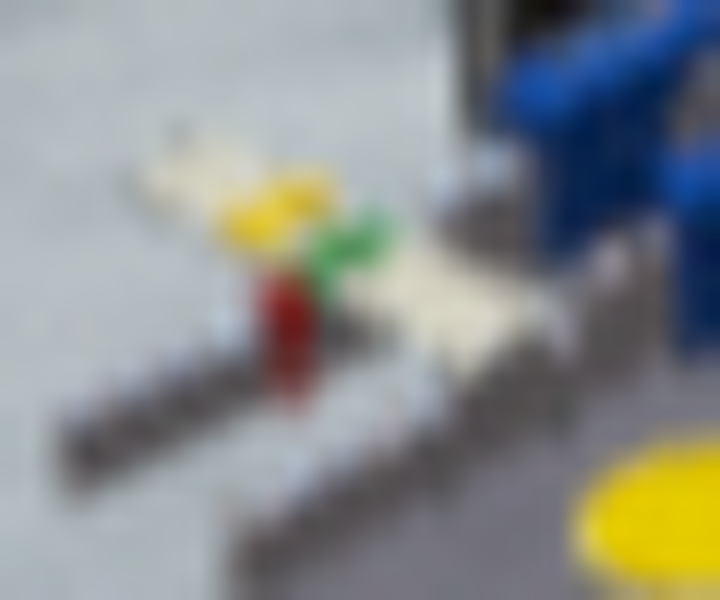

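```bash
python3 - <<'E'
from h import *
y=1.4;p=np.array([.6078,.2439])-.062*np.array([np.cos(y),np.sin(y)])
servo_line([*p,.048],.03);command_gripper(.311);st()
S0=get_image("scene")
for i in range(4): pause(1);st()
S=get_image("scene");crop(S,240,250,34,35,20,"pics/s11.png");crop(S,180,170,160,140,4,"pics/s12.png")
print(np.abs(S["image"].astype(int)-S0["image"])[230:310,220:300].max(-1).mean())
s=sense();x=s["ee_rot"][:,0];yy=-s["ee_rot"][:,1];g=s["tcp_pos"]+[0,0,.0167]
print("tips",g+.062*x)
for gap in(.016,.018,.020):
    print(gap,[ ((proj(S,g+.065*x+sg*(gap/2+.0015)*yy+np.array([0,0,-.0045]))[0]-[240,250]+.5)*20-.5).round(0) for sg in(1,-1)])
E
```

```text
18.44 tcp [0.5974 0.1828 0.0482] F [-0.01 -0.77 -0.14] M [ 0.002 -0.016 -0.01 ] op 0.312
 19.49 tcp [0.5973 0.1828 0.048 ] F [-0.41 -0.01 -1.24] M [ 0.029  0.008 -0.041] op 0.3151
 20.49 tcp [0.5973 0.1828 0.048 ] F [ 0.16 -0.19 -0.97] M [0.007 0.003 0.014] op 0.3112
 21.49 tcp [0.5973 0.1828 0.048 ] F [-0.07  0.83 -0.1 ] M [-0.028  0.018  0.008] op 0.3155
 22.49 tcp [0.5973 0.1828 0.048 ] F [ 0.43  0.07 -0.29] M [ 0.034  0.003 -0.02 ] op 0.3107
2.68234375
tips [0.60779006 0.24390914 0.06467394]
0.016 [array([192., 588.]), array([ 69., 514.])]
0.018 [array([198., 592.]), array([ 63., 510.])]
0.02 [array([205., 596.]), array([ 57., 506.])]
```

View pics/s11.png

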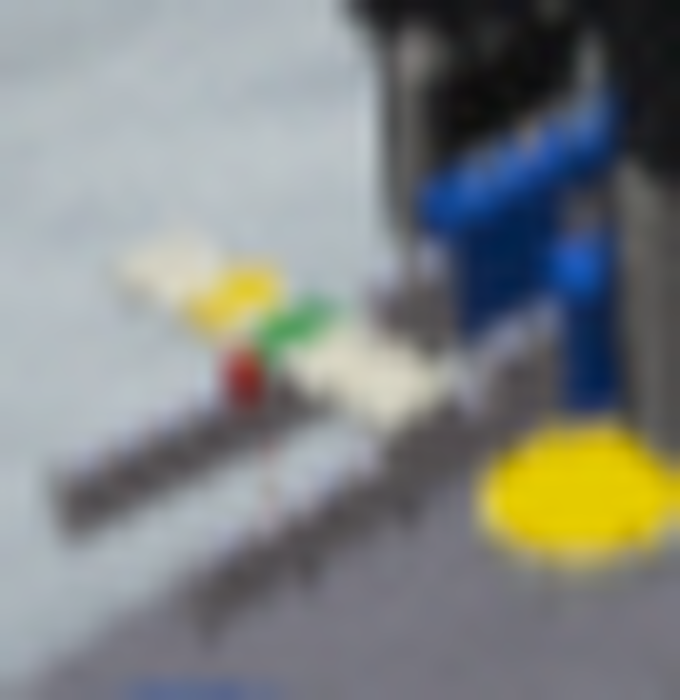

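View pics/s12.png

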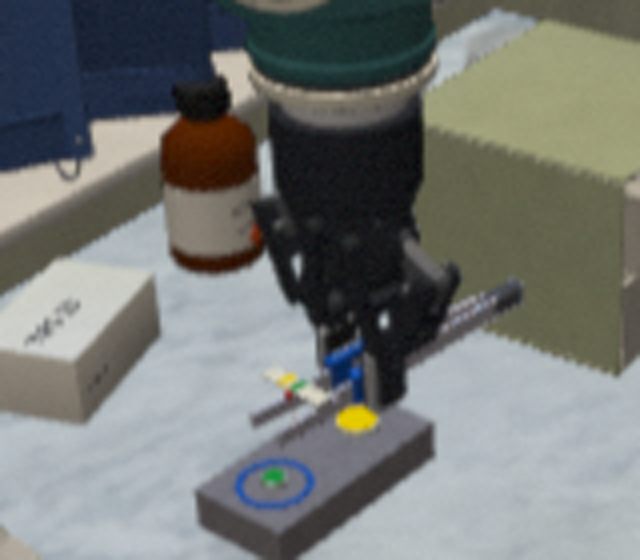

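```bash
python3 - <<'E'
from h import *
S=get_image("scene")
s=sense();x=s["ee_rot"][:,0];yy=-s["ee_rot"][:,1];g=s["tcp_pos"]+[0,0,.0167]
for dx in(-.1,-.108):print(((proj(S,g+dx*x+np.array([0,0,-.002]))[0]-[180,170]+.5)*4-.5).round(0))
st();sign_off()
E
```

```text
[491. 300.]
[500. 294.]
 22.59 tcp [0.5972 0.1828 0.048 ] F [ 0.31  0.59 -0.82] M [ 0.02  -0.022 -0.006] op 0.3134
the job is handed in; nothing more can be done
```

The job is handed in at about 22.6 s of the 51 s. The small green-topped stub stands in the blue ring, so I set the tweezers to the green band (18 mm tip gap).

- **Handling:** I took the tweezers level off the rest by the blue plates and carried them over the organiser. At the holder I turned them about the ring so the scene camera could see the scale, then squeezed.
- **Tip position:** the tips are at about (0.608, 0.244, 0.065). The ring measured (0.608, 0.244), and the stub's top is about 35 mm below the tips.
- **Gap:** the last picture shows the red pointer lined up with the green band. The gripper opening of 0.311–0.316 corresponds to about 26.6 mm over the plates, taking the jaw width as linear with opening, and the visible tip ends fit a gap of about 18 mm.
- **Hold:** I held for four seconds before handing in. The arm pose did not change, the opening varied only within its small reading noise, and neither stub nor the holder appeared touched.
- **Level:** the spine's position in the picture is consistent with level tweezers.

**Limits of the checks:** the top camera's view of the tips was blocked by the wrist, so centring and gap rest on the scene camera and the arm's own position readings. I did not look again at the timer, beaker and dish after the start. The carrying path was clear of them and no contact force showed.

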